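# Close the label press on a bottle and hold its dial at the third notch

## Robot

A 6-joint arm with a two-finger parallel gripper is mounted at the origin on the work surface. World frame = base frame: x ahead of the robot, y to its left, z up, the work surface at z = 0. Lengths are in m, angles in degrees, forces in N, time in s.
With the tool pointing down it reaches from about 0.375 to 0.9 m from the base axis. Payload 3.1 kg.
Tool frame: the origin (TCP) lies on the centre line of the jaws, within the pads' length; the fingertips stand 22 mm ahead of it and the grasp point (between the pads) lies 3 mm ahead of it; x points along the fingers, z is the direction in which the jaws open and shut, and the axes are right-handed (so a half turn about x gives the same grasp; the last joint's range is limited). The gripper opens to 85 mm and grips with 20 to 120 N. Pads are 22 mm wide; open, the fingers measure 114 mm over their backs; the gripper's body (76 mm by 85 mm) begins 54 mm behind the grasp point. The pads swing forward as they close: fully open they stand 13 mm farther back than shut.
Start: joints at [64.429, 30.224, 82.088, -0, 67.689, -10.227], TCP at [0.165, 0.603, 0.253] pointing down, gripper open.
Joint ranges: [-176.69, 176.69], [-43.24, 126.21], [12.49, 139.97], [-82, 262], [0, 151.66], [-163.58, 163.58]. Speed limits (degrees/s): [159.86, 159.86, 180, 180, 180, 180].

## Interface

Orientations are given as [roll, pitch, yaw] about the fixed x, y, z axes, in that order (R = Rz(yaw) Ry(pitch) Rx(roll)).
In Python, from bench import arm gives the robot as it stands.
- The arm moves only by the shell command python3 -m pendant 'ROWS' [OPENING]. ROWS is a JSON object of lists of equal length, an entry for each row: "slide": the shift along the tool's x, y, z scaled (see below), a list of three; "rot": the turn, a rotation vector about the tool's x, y, z scaled (see below), a list of three. In form: {"slide": [[x, y, z], ...], "rot": [[wx, wy, wz], ...]}. A call has 1 to 5 rows; each row is the pose to reach, as a shift and turn from the pose measured when the call began, along the tool's axes at that moment; what a row does not reach only later rows make up. The controller multiplies each number of a shift by 0.25 m and each number of a turn by 90 degrees. A row lasts 1/8 s, in which the tool goes at most 62.5 mm and 10.7 degrees, less where a joint would pass 70% of its speed; a pose out of reach is approached as far as the arm can. A call with a number of a shift or a turn outside -1 to 1 is refused whole. A call with a gripper value outside its range is refused whole. OPENING is the closure, from 0 (fully open) to 1 (shut), set as the call begins (- or left out, the last holds). The fingers move at their own pace and stop on an object; the grip force is fixed at half the most. Time passes only in rows, so rows that repeat a pose let the fingers close. It gives the time, the measured TCP pose, the force and the opening at its end, in the units of the state.
- arm.get_state(): the state, without advancing time (a new reading comes with each control period).
- arm.grab_frame(name): name is "scene" or "top" or "wrist"; returns a dict with "img" (400x640x3 uint8, red, green, blue), "range_z" (400x640 float32, m along the optical axis (not along the pixel's ray), 0 where there is no reading), "fx", "fy", "cx", "cy" (pixels), "R" (3x3) and "t" (3): a world point X has camera coordinates R X + t. Camera axes: x right, y down, z forward; pixel columns grow to the right and rows downward; lengths in m; the calibration is good to about 2 mm. The wrist camera is an equidistant fisheye: a pixel r from the principal point sees the ray r / f radians off the axis. A picture is of the moment at which its call begins.
- arm.job_done(): hands the job in, once; it reports no verdict.
Trained networks look in a picture, given as the dict that the camera call returned (one of the last four; its "shot" number tells which), for a name from the list of things; names that differ only in an ending like _2 or _b are one class to them, and where a whole thing is asked for, a point or a joint stands for the part that bears it (a point fixed in the world has none). Each returns a list of dicts, best first, with "confidence" (0 to 1); they miss things now and then, are a little off and sometimes report something else, mostly with a low value. They report only what shows in the picture. A call takes as long as a camera call.
- arm.look_for(picture, query): "centre" ([x, y, z] in m, in world coordinates, good to about 4 mm: the middle of the surface that is visible of it).
- arm.regions_of(picture, query): "region" (400x640 bool, what is visible of it).
The state is a dict: "time_s": time; "joints": joint angles; "joint_vel": joint speeds; "joint_efforts": joint torques, N m; "ee_pos": TCP position; "tcp_rot": TCP orientation; "wrist_force": force on the tool from outside, world axes, zero at the start; "torque": the same for the moment, N m; "gripper_width": finger opening in m.
Only numpy, scipy, OpenCV 4.12 (cv2) and the standard library are available. Lean on these libraries where they do the work, as an engineer would, in place of code of your own. Each camera call takes 0.05 s, during which the arm holds its last target. There are 200 camera calls.

## Task

A bottle lies in the open label press on the cellar bench: first close the hinged upper half of the shell down over the bottle until its edges sit on the lower half, then with the fingers press the black knob of the spring-return dial down, past its first two notches to the third and last one at the bottom of its travel, and keep holding it there. Finish while still holding: the dial springs back if let go, so do not release it; leave the bottle lying in the shell and leave the other things on the bench where they are.

Things in the scene. Friction and masses are not known exactly. Their poses are not given: they have to be found in the camera images.
- press: Label press, fixed to the bench: grey base plate 20 mm thick, x=-110..110, y=-120..170 mm. Origin: at bench height below the middle of the shell; z up, y along the bottle axis, -x is its front (roughly to the robot). Fixed aluminium lower half shell: y=-65..65, x=-42..42, its edges at height 70 mm. The dial's grey bracket at the +y end: y=108..142, x=37..87, 120 mm high.
- shell (a joint): Angle of the upper half shell: 0 = closed, edges together; grows as it opens, up to 1.9; starts at 1.3 to 1.75. The hinge is stiff (0.28 Nm friction, about 3 N at the tab): the shell stays where it is left. It can be pushed shut from behind its tab and then pressed down.
- shell_hinge (a point): Point on the hinge line at mid length of the shell, at (46, 0, 70) mm in the press frame. The hinge runs along the press's y on its far (+x) side; the shell opens upward and away to +x. The upper half is an aluminium half octagon like the lower: closed, it spans x=-42..42, y=-65..65 and reaches to height 112 mm.
- tab (a point): Flat tab 8 mm thick, 50 mm wide along y, on the free edge of the upper half shell. The point: mid width on its outer face, 94 mm from the hinge line; the tab stands free of the wall from 88 to 117 mm. Closed, the point is at (-48, 0, 78) mm in the press frame, the tab points to -x, outer face up; with the shell at 1.57 the tab points up, outer face to +x.
- dial_angle (a joint): Angle of the dial: 0 = sprung up (start), grows as its knob is pressed down, end stop at 0.76. Notches are felt at 0.25, 0.50 and 0.75 (third, at the end of travel); the knob pushes back with up to about 11 N on the way and about 8 N in the third notch. Let go anywhere, it springs back to 0.
- dial: The dial with its arm and knob. Origin at the centre of the dial: a steel disc 84 mm across, 14 mm thick, turning on an axis along the press's y, at (50, 125, 105) mm in the press frame.
- knob (a point): Black cylindrical knob on the end of the dial's arm: 24 mm diameter, 44 mm long along the press's y; the point is its centre, 120 mm from the dial's axis. At dial angle q it is at (50 - 120*cos(0.375-q), 125, 105 + 120*sin(0.375-q)) mm in the press frame: height 149 mm at rest, 61 mm in the third notch. Nothing stands above or under it.
- bottle: Dark green half-litre wine bottle, 67 mm diameter, 235 mm long, 0.75 kg, lying loose in the lower half shell with its neck towards the press's -y. Origin: on its axis, 75 mm from its foot; its axis is its y.
- tumbler: Glass tumbler, 70 mm across, 85 mm high, standing on the bench behind the press, on the side of the bottle neck (origin: centre of its foot). Leave alone.
- cork_a: Cork, 24 mm diameter, 44 mm high, standing on the bench in front of the press. Origin: centre of its foot. Leave alone.
- cork_b: Second cork, same size, standing behind the dial. Leave alone.
- label_pad: Block of paper labels 75 x 110 x 14 mm lying behind the press. Origin: middle of its underside. Leave alone.
- brush: Hand brush lying on the bench beyond the bottle's neck. Leave alone.
- spare: Spare bottle, 67 mm diameter, 235 mm high, standing upright beyond the +y end of the press. Origin: centre of its foot. Leave alone.
- tin: Steel tin, 80 mm diameter, 75 mm high, standing on the bench to the robot's right. Leave alone.

How it is judged:
By the outcome, as a careful person would: the job done as asked, in the order asked, and still so for the second after the job is handed in, while the arm keeps its last pose, push and grip.
It also fails if it takes over 48 s, if anything falls off the work surface, if the arm or the gripper's body presses on something with over 40 N, if the wrist force passes 120 N, or if a joint passes its speed limit or range.

## Working session

There is one attempt and no reset: what is moved stays moved. The work goes in short steps, Python scripts to look and compute and a shell command to move; the robot and the scene stay as the last step left them, time stands still between calls to the robot, and variables do not carry over. Pictures are saved under pics/ and viewed, about 8 in all and at most 12, crops included, and the job is handed in when it is done.

```bash
ls; mkdir -p pics
python3 - <<'E'
from bench import arm
import cv2,numpy as np
s=arm.get_state();print({k:np.round(v,3).tolist() for k,v in s.items()})
ims=[]
for c in("scene","top"):
    f=arm.grab_frame(c);ims.append(f["img"])
    for q in("press","shell","tab","knob","dial","bottle","spare","tumbler","cork_a","label_pad","brush","tin"):
        r=arm.look_for(f,q);print(c,q,[(np.round(a["centre"],3).tolist(),round(a["confidence"],2)) for a in r[:2]])
    print(f["R"].round(3).tolist(),f["t"].round(3),f["fx"])
    cv2.imwrite(f"pics/{c}1.png",f["img"][:,:,::-1])
E
```

```text
pics
{'time_s': 0.0, 'joints': [64.428, 30.279, 82.157, -0.001, 67.69, -10.227], 'joint_vel': [0.012, 0.054, -0.05, -0.013, -0.031, 0.002], 'joint_efforts': [0.0, -44.235, -17.803, -0.0, 0.009, -0.0], 'ee_pos': [0.165, 0.602, 0.252], 'tcp_rot': [170.234, 89.874, -115.111], 'wrist_force': [-0.328, 0.186, -0.562], 'torque': [-0.071, 0.024, -0.021], 'gripper_width': 0.086}
scene press [([0.597, 0.165, 0.025], 0.71)]
scene shell [([0.607, 0.077, 0.148], 0.63)]
scene tab [([0.606, 0.072, 0.15], 0.95)]
scene knob [([0.625, 0.188, 0.137], 0.86)]
scene dial [([0.623, 0.186, 0.141], 0.93), ([0.612, -0.113, 0.055], 0.73)]
scene bottle [([0.553, 0.092, 0.088], 0.91)]
scene spare [([0.749, 0.294, 0.151], 0.81)]
scene tumbler [([0.61, -0.113, 0.054], 0.71)]
scene cork_a [([0.752, 0.163, 0.044], 0.44), ([0.604, 0.076, 0.149], 0.29)]
scene label_pad [([0.721, -0.018, 0.011], 0.85)]
scene brush [([0.447, -0.133, 0.015], 0.72)]
scene tin [([0.394, -0.424, 0.059], 0.59)]
[[-0.847, 0.532, -0.008], [0.412, 0.646, -0.643], [-0.337, -0.548, -0.766]] [ 0.496 -0.134  1.353] 435.1799136532626
top press [([0.56, 0.118, 0.018], 0.83)]
top shell [([0.595, 0.055, 0.156], 0.92)]
top tab [([0.593, 0.055, 0.156], 0.96)]
top knob [([0.613, 0.195, 0.143], 0.64)]
top dial [([0.611, 0.188, 0.146], 0.63)]
top bottle [([0.529, 0.06, 0.096], 0.82)]
top spare [([0.556, 0.118, 0.021], 0.58), ([0.423, 0.143, 0.044], 0.31)]
top tumbler [([0.622, -0.128, 0.035], 0.65)]
top cork_a []
top label_pad [([0.715, -0.025, 0.014], 0.62)]
top brush [([0.612, 0.19, 0.145], 0.72), ([0.44, -0.138, 0.023], 0.59)]
top tin [([0.376, -0.438, 0.078], 0.58)]
[[0.027, -1.0, 0.013], [-0.989, -0.028, -0.145], [0.146, -0.009, -0.989]] [-0.065  0.586  1.51 ] 516.5686736987249
```

View pics/scene1.png

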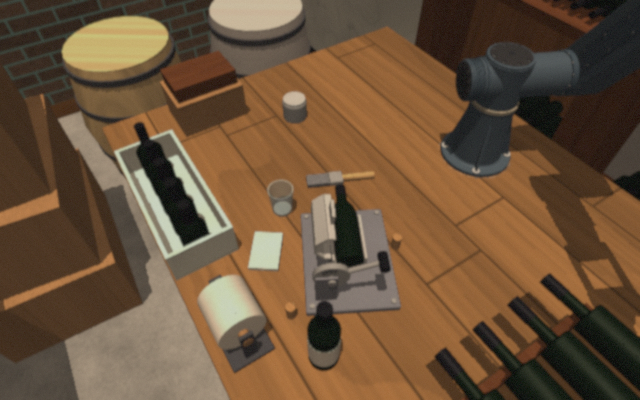

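View pics/top1.png

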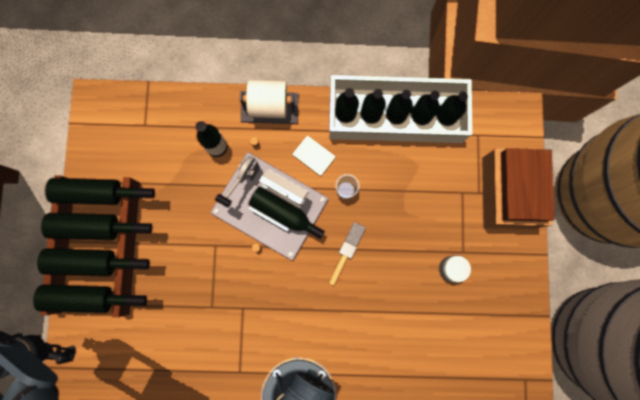

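The scene view shows the press at about (345,260), shell open and the knob at (384,262). In the top view the plate's corners are about (248,155), (327,200), (293,260) and (212,210), so the press is yawed about -30°. Next I fit its pose from depth.

```bash
cat > h.py <<'E'
from bench import arm
import cv2,numpy as np
from scipy.spatial.transform import Rotation as Ro
def cloud(f):
    z=f["range_z"];v,u=np.indices(z.shape)
    P=np.stack([(u-f["cx"])/f["fx"]*z,(v-f["cy"])/f["fy"]*z,z],-1)
    W=(P-f["t"])@f["R"]; W[z==0]=np.nan
    return W
def topress(P,p): # p=(x,y,yaw)
    c,s=np.cos(p[2]),np.sin(p[2]);d=np.asarray(P,float)-[p[0],p[1],0]
    return d@np.array([[c,-s,0],[s,c,0],[0,0,1]])
def toworld(P,p):
    c,s=np.cos(p[2]),np.sin(p[2])
    return np.asarray(P,float)@np.array([[c,s,0],[-s,c,0],[0,0,1]])+[p[0],p[1],0]
E
python3 - <<'E'
from h import *
C={}
for c in("top","scene"):
    f=arm.grab_frame(c);W=cloud(f);C[c]=W
    m=(W[...,2]>.012)&(W[...,2]<.028)&(abs(W[...,0]-.57)<.25)&(abs(W[...,1]-.12)<.25)
    m=cv2.morphologyEx(m.astype(np.uint8),cv2.MORPH_OPEN,np.ones((3,3)))
    n,l,st,_=cv2.connectedComponentsWithStats(m);k=1+np.argmax(st[1:,4])
    p=W[l==k];r=cv2.minAreaRect(p[:,:2].astype(np.float32)*1000);print(c,len(p),r,p[:,2].mean())
    (cx,cy),(w,h),a=r
    yaw=a if h>w else a-90
    y=np.radians(yaw); o=np.array([cx,cy])/1000-.025*np.array([-np.sin(y),np.cos(y)])
    q=(o[0],o[1],y);print("pose",np.round(o,4),yaw)
    for n in("shell","tab","knob","bottle"):
        g=arm.regions_of(f,n)
        if g:
            pp=topress(W[g[0]["region"]],q);pp=pp[~np.isnan(pp[:,0])]
            print(n,len(pp),np.percentile(pp,[3,50,97],axis=0).round(3).tolist())
E
```

```text
top 2711 ((556.5040283203125, 107.63711547851562), (288.1329650878906, 219.79248046875), 61.35988235473633) 0.01942458360995395
pose [0.5445 0.0857] -28.640117645263672
shell 721 [[0.036, -0.062, 0.095], [0.058, -0.002, 0.154], [0.08, 0.062, 0.186]]
tab 756 [[0.037, -0.061, 0.022], [0.058, -0.002, 0.153], [0.091, 0.063, 0.186]]
knob 402 [[-0.072, 0.106, 0.099], [0.008, 0.124, 0.143], [0.077, 0.141, 0.161]]
bottle 1514 [[-0.031, -0.146, 0.072], [-0.003, -0.024, 0.093], [0.028, 0.068, 0.104]]
scene 2331 ((579.1494140625, 200.20875549316406), (109.15596008300781, 169.78416442871094), 62.06230163574219) 0.019989293824693315
pose [0.6012 0.1885] 62.06230163574219
shell 1270 [[-0.177, -0.082, 0.08], [-0.098, -0.059, 0.15], [-0.053, -0.036, 0.186]]
tab 1222 [[-0.175, -0.081, 0.08], [-0.097, -0.059, 0.151], [-0.053, -0.037, 0.186]]
knob 952 [[-0.013, -0.086, 0.072], [0.013, -0.021, 0.138], [0.029, 0.067, 0.162]]
bottle 1756 [[-0.263, -0.029, 0.059], [-0.11, -0.0, 0.095], [-0.043, 0.03, 0.103]]
```

```bash
cat >> h.py <<'E'
PP=(.5445,.0857,np.radians(-28.4))
def pose():
    s=arm.get_state();return np.array(s["ee_pos"]),Ro.from_euler("xyz",s["tcp_rot"],degrees=True),s
def goal(tip,tilt=0,yawoff=0):
    """press-frame fingertip point -> tool delta in pendant units; tilt(deg) leans tool about press y"""
    p,R,s=pose()
    y=toworld([0,1,0],(0,0,PP[2]));z=y if (R.apply([0,0,1])@y)>0 else -y
    x=Ro.from_rotvec(np.radians(tilt)*y).apply([0,0,-1.]);T=Ro.from_matrix(np.stack([x,np.cross(z,x),z],1))
    g=toworld(tip,PP)-.022*x
    d=R.inv().apply(g-p);w=(R.inv()*T).as_rotvec(degrees=True)
    print("tip now(press)",topress(p+.022*R.apply([1,0,0]),PP).round(4),"F",np.round(s["wrist_force"],1),"t",s["time_s"])
    print("slide",(d/.25).round(3),"rot",(w/90).round(3),"mm",round(1e3*np.linalg.norm(d)),"deg",round(np.linalg.norm(w),1))
E
python3 - <<'E'
from h import *
for c in("top","scene"):
    f=arm.grab_frame(c);P=topress(cloud(f),PP).reshape(-1,3)
    m=(abs(P[:,1])<.022)&(P[:,2]>.163)&(P[:,2]<.2)&(abs(P[:,0]-.05)<.06)
    q=P[m];print(c,len(q),np.percentile(q,[2,25,50,75,98],axis=0).round(4).tolist())
    for n in ("spare","tumbler","knob","cork_a"): print(n,[(topress(a["centre"],PP).round(3).tolist(),round(a["confidence"],2)) for a in arm.look_for(f,n)])
p,R,s=pose();print(R.as_matrix().round(2).tolist())
goal([.085,0,.24]);goal([.085,0,.160])
E
```

```text
top 50 [[0.0339, -0.0201, 0.1632], [0.0357, -0.0111, 0.1835], [0.0376, 0.0014, 0.1855], [0.0396, 0.0108, 0.1876], [0.0482, 0.0206, 0.1926]]
spare [([0.074, 0.248, 0.149], 0.61)]
tumbler [([0.165, -0.147, 0.037], 0.82)]
knob [([0.007, 0.123, 0.145], 0.73)]
cork_a [([0.143, 0.162, 0.047], 0.54), ([-0.13, -0.008, 0.042], 0.39), ([0.012, 0.125, 0.146], 0.3)]
scene 86 [[0.0347, -0.02, 0.1651], [0.0379, -0.0115, 0.1798], [0.0407, 0.0004, 0.186], [0.043, 0.0119, 0.1872], [0.045, 0.0213, 0.1895]]
spare [([0.079, 0.285, 0.15], 0.63), ([0.111, -0.519, 0.061], 0.26)]
tumbler [([0.153, -0.144, 0.057], 0.59)]
knob [([0.023, 0.131, 0.137], 0.67)]
cork_a [([-0.129, -0.002, 0.035], 0.7), ([0.142, 0.169, 0.044], 0.59)]
[[0.0, -0.96, 0.26], [0.0, 0.26, 0.96], [-1.0, -0.0, 0.0]]
tip now(press) [-0.5794  0.2745  0.2313] F [-0.2  0.1 -0.5] t 2.3
slide [-0.035 -2.341 -1.67 ] rot [0.145 0.    0.   ] mm 719 deg 13.1
tip now(press) [-0.5794  0.2745  0.2313] F [-0.2  0.1 -0.5] t 2.3
slide [ 0.285 -2.341 -1.67 ] rot [0.145 0.    0.   ] mm 722 deg 13.1
```

```bash
python3 -m pendant '{"slide":[[-0.1,-0.2,-0.14],[-0.1,-0.4,-0.28],[-0.1,-0.6,-0.43],[-0.1,-0.8,-0.57],[-0.1,-1,-0.71]],"rot":[[0.07,0,0],[0.145,0,0],[0.145,0,0],[0.145,0,0],[0.145,0,0]]}' 1; python3 -c "
from h import *;goal([.085,0,.24])"
```

```text
time_s: 2.92
ee_pos: [0.3606, 0.3639, 0.2787]
tcp_rot: [-30.8, 89.9, 30.8]
wrist_force: [0.4, 0.1, -0.5]
gripper_width: -0.0
tip now(press) [-0.294   0.1573  0.2567] F [ 0.4  0.1 -0.5] t 2.925
slide [ 0.067 -1.516 -0.63 ] rot [0.    0.001 0.   ] mm 411 deg 0.1
```

```bash
python3 -m pendant '{"slide":[[0,-0.2,-0.09],[0,-0.4,-0.18],[0,-0.6,-0.27],[0,-0.8,-0.36],[0,-1,-0.45]],"rot":[[0,0,0],[0,0,0],[0,0,0],[0,0,0],[0,0,0]]}' 1; python3 -c "
from h import *;goal([.085,0,.165])"
```

```text
time_s: 3.55
ee_pos: [0.5281, 0.1445, 0.2789]
tcp_rot: [-33.1, 89.9, 28.5]
wrist_force: [0.5, 0.2, 0.3]
gripper_width: -0.0001
tip now(press) [-0.0423  0.044   0.2569] F [0.5 0.2 0.3] t 3.55
slide [ 0.368 -0.509 -0.176] rot [0.    0.001 0.001] mm 163 deg 0.1
```

```bash
python3 -m pendant '{"slide":[[0,-0.25,-0.09],[0,-0.51,-0.18],[0,-0.51,-0.18],[0.15,-0.51,-0.18],[0.33,-0.51,-0.18]],"rot":[[0,0,0],[0,0,0],[0,0,0],[0,0,0],[0,0,0]]}' 1
python3 - <<'E'
from h import *
goal([.085,0,.165])
f=arm.grab_frame("scene");im=cv2.resize(f["img"][130:330,230:470],None,fx=3,fy=3);cv2.imwrite("pics/s2.png",im[:,:,::-1])
E
```

```text
time_s: 4.18
ee_pos: [0.6195, 0.0447, 0.1966]
tcp_rot: [-48.9, 89.7, 12.7]
wrist_force: [1.5, 0.5, 1.3]
gripper_width: 0.0
tip now(press) [ 0.0855 -0.0004  0.1746] F [1.5 0.5 1.3] t 4.175
slide [0.039 0.002 0.002] rot [-0.     0.002  0.002] mm 10 deg 0.3
```

View pics/s2.png

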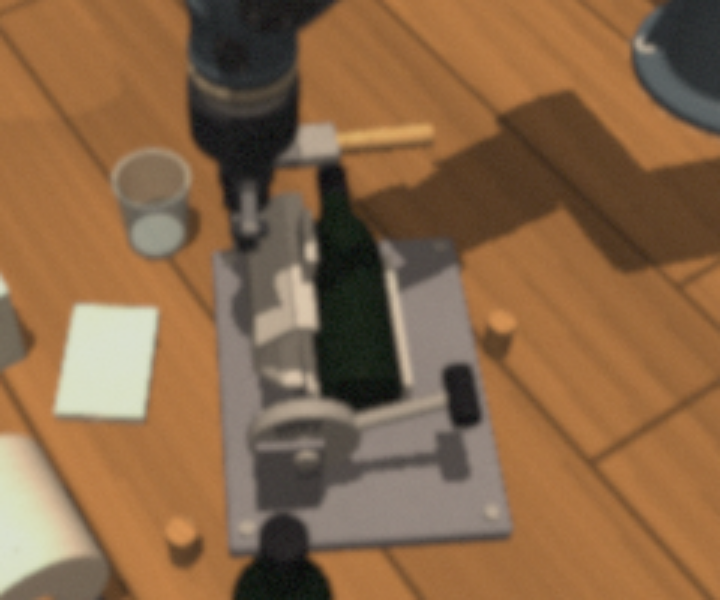

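The closed fingers (245,230) are behind the tab, clear of the tumbler. Now I sweep along the tab's arc.

```bash
python3 -m pendant '{"slide":[[0.026,0.15,0],[0.034,0.19,0],[0.042,0.23,0],[0.054,0.266,0],[0.07,0.3,0]],"rot":[[0,0,0],[0,0,0],[0,0,0],[0,0,0],[0,0,0]]}' 1; python3 -c "
from h import *;goal([-.009,0,.1495])"
```

```text
time_s: 4.85
ee_pos: [0.5495, 0.081, 0.1734]
tcp_rot: [97.7, 89.6, 159.3]
wrist_force: [3.3, -1.6, 0.3]
gripper_width: -0.0001
tip now(press) [ 0.0064 -0.0018  0.1514] F [ 3.3 -1.6  0.3] t 4.85
slide [0.008 0.062 0.007] rot [-0.    -0.001 -0.005] mm 16 deg 0.4
```

```bash
python3 -m pendant '{"slide":[[0,0.062,0.006],[0.022,0.098,0.006],[0.05,0.13,0.006],[0.08,0.158,0.006],[0.11,0.186,0.006]],"rot":[[0,0,0],[0,0,0],[0,0,0],[0,0,0],[0,0,0]]}' 1; python3 -c "
from h import *;goal([-.051,0,.1]);goal([-.057,0,.078])"
```

```text
time_s: 5.48
ee_pos: [0.5084, 0.1048, 0.1456]
tcp_rot: [99.3, 89.5, 160.8]
wrist_force: [1.6, -0.7, 1.2]
gripper_width: 0.0003
tip now(press) [-0.041  -0.0004  0.1236] F [ 1.6 -0.7  1.2] t 5.475
slide [0.095 0.04  0.001] rot [-0.    -0.001 -0.005] mm 26 deg 0.5
tip now(press) [-0.041  -0.0004  0.1236] F [ 1.6 -0.7  1.2] t 5.475
slide [0.183 0.063 0.002] rot [-0.    -0.001 -0.005] mm 48 deg 0.5
```

```bash
python3 -m pendant '{"slide":[[0.04,0.025,0],[0.085,0.043,0],[0.12,0.055,0],[0.15,0.064,0],[0.175,0.064,0]],"rot":[[0,0,0],[0,0,0],[0,0,0],[0,0,0],[0,0,0]]}' 1; python3 -c "
from h import *;goal([-.057,0,.078])"
```

```text
time_s: 6.1
ee_pos: [0.493, 0.1128, 0.1013]
tcp_rot: [101.2, 89.4, 162.8]
wrist_force: [-0.5, 0.7, 1.4]
gripper_width: -0.0001
tip now(press) [-0.0584 -0.0007  0.0793] F [-0.5  0.7  1.4] t 6.1
slide [ 0.005 -0.005  0.003] rot [-0.001 -0.001 -0.007] mm 2 deg 0.6
```

Almost shut; I press until the force rises.

```bash
python3 -m pendant '{"slide":[[0.008,0,0],[0.016,0,0],[0.024,0,0],[0.024,0,0]],"rot":[[0,0,0],[0,0,0],[0,0,0],[0,0,0]]}' 1; python3 -c "
from h import *;goal([-.057,0,.078])"
```

```text
time_s: 6.6
ee_pos: [0.4929, 0.1129, 0.0997]
tcp_rot: [98.9, 89.5, 160.5]
wrist_force: [-7.6, -0.4, 37.7]
gripper_width: 0.0003
tip now(press) [-0.0585 -0.0007  0.0777] F [-7.6 -0.4 37.7] t 6.6
slide [-0.001 -0.005  0.003] rot [-0.    -0.001 -0.006] mm 1 deg 0.5
```

The motion stopped hard at tab height 77.7 mm (expected 78 closed). Now up and over the knob.

```bash
python3 -m pendant '{"slide":[[-0.1,0,0],[-0.3,0,0],[-0.5,0.01,0],[-0.5,0.03,0.2],[-0.5,0.03,0.4]],"rot":[[0,0,0],[0,0,0],[0,0,0],[0,0,0],[0,0,0]]}' 1
python3 - <<'E'
from h import *
goal([-.066,.125,.18])
f=arm.grab_frame("scene");im=cv2.resize(f["img"][130:330,230:470],None,fx=3,fy=3);cv2.imwrite("pics/s3.png",im[:,:,::-1])
W=cloud(f);P=topress(W,PP).reshape(-1,3);m=(abs(P[:,0])<.012)&(abs(P[:,1])<.05)&(P[:,2]>.03)
print("shell top",np.percentile(P[m],[5,50,95],axis=0).round(4).tolist())
for s in(1,-1):
  m=(abs(P[:,0]+.062)<.035)&(P[:,1]>.1)&(P[:,1]<.15)&(P[:,2]>.12)&(P[:,2]<.17)
print("knob",m.sum(),np.percentile(P[m],[3,50,97],axis=0).round(4).tolist())
E
```

```text
time_s: 7.22
ee_pos: [0.5353, 0.2047, 0.2258]
tcp_rot: [94.4, 89.6, 155.9]
wrist_force: [0.6, -0.3, -0.2]
gripper_width: -0.0002
tip now(press) [-0.0649  0.1002  0.2038] F [ 0.6 -0.3 -0.2] t 7.225
slide [0.095 0.005 0.099] rot [-0.001 -0.    -0.005] mm 34 deg 0.4
shell top [[-0.0108, -0.0452, 0.1093], [-0.0003, 0.0026, 0.1121], [0.0108, 0.0456, 0.1147]]
knob 296 [[-0.0695, 0.1067, 0.1408], [-0.0552, 0.1291, 0.1565], [-0.0297, 0.1474, 0.1622]]
```

View pics/s3.png

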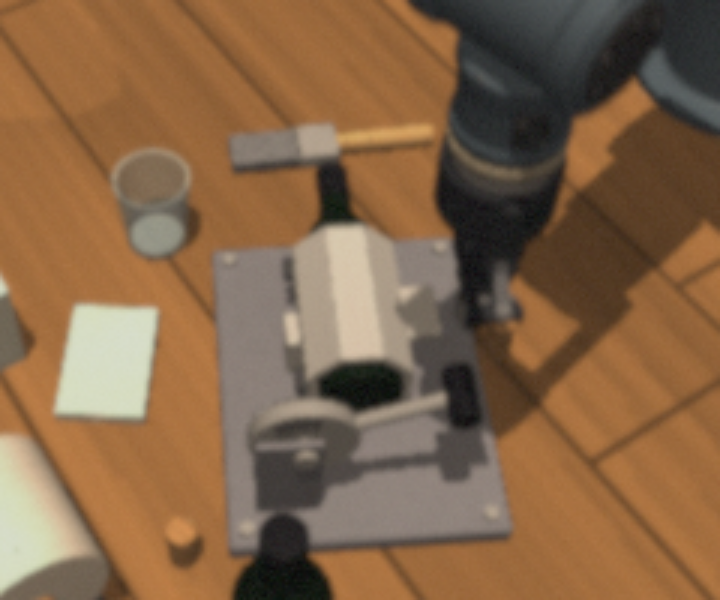

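The shell is shut at 112 mm height with the bottle inside; the knob at (460,395) is clear. Next I go above it and press down.

```bash
python3 -m pendant '{"slide":[[0,0.005,0.05],[0,0.005,0.1],[0.04,0.005,0.1],[0.1,0.005,0.1],[0.14,0.005,0.1]],"rot":[[0,0,0],[0,0,0],[0,0,0],[0,0,0],[0,0,0]]}' 1; python3 -c "
from h import *;goal([-.067,.125,.073])"
```

```text
time_s: 7.9
ee_pos: [0.5486, 0.232, 0.1891]
tcp_rot: [57.2, 89.5, 118.7]
wrist_force: [0.4, 0.2, -0.3]
gripper_width: -0.0002
tip now(press) [-0.0661  0.1307  0.1671] F [ 0.4  0.2 -0.3] t 7.9
slide [ 0.376  0.001 -0.024] rot [-0.     0.003 -0.004] mm 94 deg 0.5
```

```bash
python3 -m pendant '{"slide":[[0.05,0.005,-0.02],[0.1,0.005,-0.02],[0.15,0.01,-0.02],[0.2,0.01,-0.02],[0.25,0.01,-0.02]],"rot":[[0,0,0],[0,0,0],[0,0,0],[0,0,0],[0,0,0]]}' 1; python3 -c "
from h import *;goal([-.067,.125,.073])"
```

```text
time_s: 8.52
ee_pos: [0.5419, 0.2296, 0.1264]
tcp_rot: [68.6, 89.4, 130.2]
wrist_force: [-4.5, 2.4, 4.7]
gripper_width: 0.0001
tip now(press) [-0.0709  0.1255  0.1044] F [-4.5  2.4  4.7] t 8.525
slide [ 0.125 -0.016 -0.002] rot [-0.001  0.003 -0.006] mm 32 deg 0.6
```

```bash
python3 -m pendant '{"slide":[[0.03,-0.01,0],[0.06,-0.016,0],[0.09,-0.022,0],[0.11,-0.025,0],[0.12,-0.025,0]],"rot":[[0,0,0],[0,0,0],[0,0,0],[0,0,0],[0,0,0]]}' 1
python3 - <<'E'
from h import *
goal([-.064,.125,.073])
f=arm.grab_frame("scene");im=cv2.resize(f["img"][180:330,280:460],None,fx=4,fy=4);cv2.imwrite("pics/s4.png",im[:,:,::-1])
E
```

```text
time_s: 9.15
ee_pos: [0.5465, 0.2269, 0.0964]
tcp_rot: [71.4, 89.3, 132.9]
wrist_force: [-2.7, 1.7, 7.0]
gripper_width: 0.0002
tip now(press) [-0.0657  0.1252  0.0744] F [-2.7  1.7  7. ] t 9.15
slide [ 0.005 -0.006 -0.001] rot [-0.001  0.002 -0.007] mm 2 deg 0.7
```

View pics/s4.png

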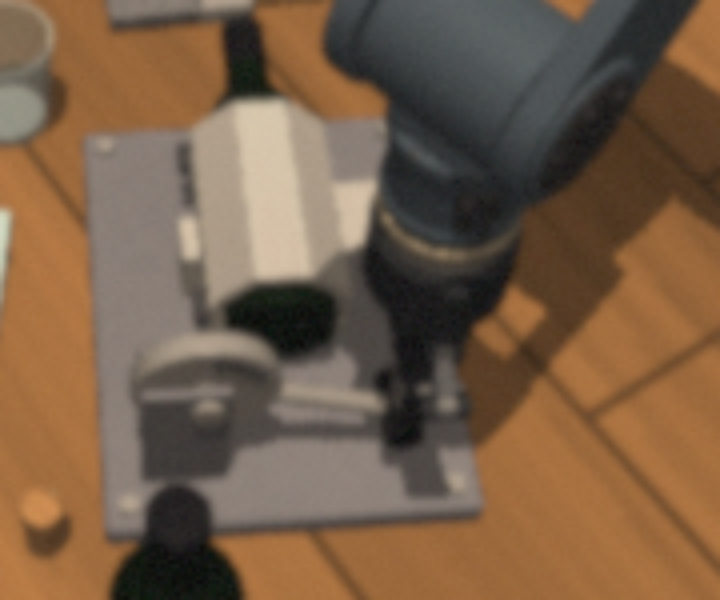

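The fingers sit on the knob at (405,415), with the dial arm sloping down. A few more mm to the end stop, watching the force.

```bash
python3 -m pendant '{"slide":[[0.006,-0.003,0],[0.012,-0.005,0],[0.012,-0.005,0]],"rot":[[0,0,0],[0,0,0],[0,0,0]]}' 1; python3 -c "
from h import *;goal([-.064,.125,.072])"
```

```text
time_s: 9.57
ee_pos: [0.5471, 0.2265, 0.094]
tcp_rot: [69.1, 89.2, 130.6]
wrist_force: [-1.8, 3.3, 8.7]
gripper_width: 0.0003
tip now(press) [-0.0649  0.1252  0.072 ] F [-1.8  3.3  8.7] t 9.575
slide [-0.    -0.003 -0.001] rot [-0.001  0.003 -0.008] mm 1 deg 0.8
```

```bash
python3 -m pendant '{"slide":[[0.006,0,0],[0.012,0,0],[0.012,0,0]],"rot":[[0,0,0],[0,0,0],[0,0,0]]}' 1; python3 -c "
from h import *;goal([-.064,.125,.072])"
```

```text
time_s: 9.95
ee_pos: [0.5472, 0.2266, 0.0936]
tcp_rot: [62.5, 89.3, 123.9]
wrist_force: [-5.1, -0.5, 18.1]
gripper_width: -0.0
tip now(press) [-0.0649  0.1253  0.0716] F [-5.1 -0.5 18.1] t 9.95
slide [-0.002 -0.003 -0.001] rot [-0.002  0.004 -0.007] mm 1 deg 0.8
```

Run:
```python
from h import *
for i in range(6): f=arm.grab_frame("scene")
goal([-.064,.125,.072])
P=topress(cloud(f),PP).reshape(-1,3);m=(abs(P[:,0])<.012)&(abs(P[:,1])<.05)&(P[:,2]>.03);print("shell top",np.median(P[m],0).round(4))
m=(P[:,0]<-.046)&(P[:,0]>-.068)&(abs(P[:,1])<.02)&(P[:,2]>.05)&(P[:,2]<.12);print("tab",m.sum(),np.median(P[m],0).round(4))
# arm slope: points on dial arm
m=(P[:,0]>-.045)&(P[:,0]<0)&(P[:,1]>.115)&(P[:,1]<.135)&(P[:,2]>.04)&(P[:,2]<.15);q=P[m];print("arm slope",len(q),np.degrees(np.arctan(np.polyfit(q[:,0],q[:,2],1)[0])),"expect ~21.5-22")
for n in("bottle","tumbler","cork_a","label_pad","spare","tin","brush"): print(n,[(np.round(a["centre"],3).tolist(),round(a["confidence"],2)) for a in arm.look_for(f,n)[:2]])
s=arm.get_state();print(s["time_s"],s["wrist_force"],s["ee_pos"])
```

```text
tip now(press) [-0.0649  0.1253  0.0716] F [-4.4  0.6 18.5] t 10.25
slide [-0.002 -0.003 -0.001] rot [-0.002  0.004 -0.007] mm 1 deg 0.8
shell top [-1.00e-04  2.20e-03  1.12e-01]
tab 76 [-0.0535 -0.0042  0.0783]
arm slope 104 21.44350115421541 expect ~21.5-22
bottle [([0.568, 0.142, 0.077], 0.69)]
tumbler [([0.609, -0.113, 0.058], 0.73), ([0.754, 0.166, 0.046], 0.18)]
cork_a [([0.755, 0.166, 0.044], 0.71), ([0.567, 0.14, 0.078], 0.58)]
label_pad [([0.72, -0.017, 0.012], 0.62), ([0.753, 0.169, 0.044], 0.21)]
spare [([0.75, 0.296, 0.151], 0.79), ([0.563, 0.14, 0.076], 0.44)]
tin [([0.392, -0.424, 0.059], 0.91)]
brush [([0.45, -0.134, 0.014], 0.58)]
10.6 [-3.88315194  0.42406692 18.31232178] [0.5471452  0.22658558 0.09359595]
```

All checks agree and the push is steady at about 18 N, so I hand in.

```bash
python3 -c "
from bench import arm;print(arm.job_done());s=arm.get_state();print(s['time_s'],s['wrist_force'],s['ee_pos'])"
```

```text
the job is handed in; nothing more can be done
None
the job is handed in; nothing more can be done
```

I closed the shell over the bottle, then pressed the dial knob down to its end stop, and handed the job in at about 10.6 s while still holding it.

- **Shell:** I pushed it shut from behind the tab, then pressed down until it stopped hard at about 38 N. The last depth reading put the tab at 78.3 mm (78 expected when closed) and the shell top at 112 mm.
- **Dial:** the closed fingertips stopped at 71.6 mm, which matches the end stop just past the third notch (about 72 mm). The push held steady at about 18 N, and the dial arm's slope measured 21.4° (21.5–22° expected).
- **Other things:** the tumbler, label pad, spare bottle, tin, brush and the cork behind the dial were found within about 4 mm of where they started. The cork in front of the press was hidden by the arm in the last look, so I did not re-measure it. It still stood in its place in the view taken just before the closed fingers went down behind the tab, and nothing passed near it.
- **Bottle:** it was still in the shell in the last picture. The detector put its centre about 50 mm from the first reading, which I put down to only its foot end showing once the shell was closed.

No check failed.

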